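# Regrasp a cartridge valve on an angled rest and stand it on the magnet

### The job

Pick up the longer of the two cartridge valves, park it on the angled rest with its hex head down against the ledge and its nose up the slope, and let go so that you can take it again from its other side. Then stand it upright, hex head down, in the middle of the ring on the magnet plate and let go of it; only after that turn the selector's pointer to the long mark to switch the magnet to full hold. Leave the shorter valve and the other things on the table where they are.

Things in the scene. Friction and masses are not known exactly. Their poses are not given: they have to be found in the camera images.
- long_valve: longer valve, steel, 102 mm long, 0.35 kg, starts lying along its x axis. Centre line at z = +18 mm; origin below the waist's middle on the face it lies on. Along x: hex head (36 mm across flats, 42 corners) -48 to -30 mm; round waist, 22 mm diameter (grip here), -30 to +30; collar, 36 mm diameter, +30 to +42; nose, 24 mm diameter, +42 to +54. +x points from hex head to nose
- long_valve_mid (a point): the middle of the long valve's waist, on its centre line (axes as long_valve)
- long_valve_foot (a point): the centre of the flat end face of the long valve's hex head, on which it is to stand; 48 mm from the middle of the waist (axes as long_valve)
- short_valve: the shorter valve, a bystander: the same make but 76 mm long with a waist of 34 mm; lies on the table; origin below the middle of its waist, +x from hex head to nose
- angled_rest: fixed aluminium rest, base 126 x 70 x 10 mm, 100 mm high; origin in the middle of the underside. 45 degree slope rising to its +x. The low pad has a ledge 28 mm high, square to the slope, for the hex head; the high pad carries the collar. Side cheeks: low pad 48 mm apart inside, 18 high; high pad 44 apart, 14 high. Between the pads it is open for 63 mm, so fingers can reach round the waist
- rest_seat (a point): where the middle of the long valve's waist (on the centre line) lies when parked with the hex head on the ledge; 77 mm above the table; axes as angled_rest: the parked valve's +x points along (0.707, 0, 0.707) of the rest, the slope's outward normal is (-0.707, 0, 0.707). The slope's surface is 18 mm below the centre line, the ledge 48 mm down the slope from here
- magnet_plate: fixed square magnet plate of steel with brass strips, 90 x 90 x 25 mm, with a fixing lug at each x end; origin in the middle of the underside
- plate_top (a point): the middle of the magnet plate's top face, centre of a scribed ring of 56 mm diameter; 25 mm above the table
- selector_box: fixed grey box 90 x 86 x 60 mm that switches the magnet, with the selector knob on top, its axis 8 mm to -x of the middle; four dark marks beside the knob on its +x side, three short ones and a long one; origin in the middle of the underside
- selector_grip (a point): on the knob's axis at the height to grip, 80 mm above the table. The grip is a black bar 44 mm long, 12 mm wide, 66 to 91 mm above the table, a white line on its pointer half. At joint value q the pointer's heading in the selector box's frame is 0.675 - q rad (0 = its +x, anticlockwise from above positive). This point's own x axis is 0.675 rad clockwise of the pointer
- selector (a joint): angle of the selector knob in rad, growing clockwise seen from above, from 0 to 1.35. It clicks into detents at 0, 0.45, 0.90 and 1.35, each with a mark; the long mark is the one at 0.90. It starts somewhere from 0 to 0.55. A turning moment of about 0.06 N m takes it over a detent
- rubber_sleeve: bystander: black rubber sleeve 18 x 75 x 18 mm lying on the table; origin in the middle of its underside
- tape_roll: bystander: roll of paper tape, 89 mm diameter, 19 mm high; origin in the middle of its underside
- castle_nut_a: bystander: castle nut, 25 x 22 x 18 mm; origin in the middle of its underside
- dust_boot_a: bystander: black rubber dust boot, 45 mm diameter, 22 mm high; origin in the middle of its underside
Mind the look-alikes: they are no part of the job. What is shaped like the selector_box but pink is not meant.

How it is judged:
On the way, in this order (a step that is already met when the one before it is completed fails the run):
1. the long valve lies parked on the angled rest, hex head on the ledge, nose up the slope, at rest and let go (distance between long_valve_mid and rest_seat below 0.012 m and angle between long_valve's own x axis and vertical between 0.65 and 0.92 rad and linear speed of long_valve below 0.02 m/s and contact force between the fingers and long_valve below 0.1 N), for 0.2 s.
2. the long valve stands upright on its hex head in the middle of the magnet plate, at rest and let go (horizontal distance between long_valve_foot and plate_top below 0.015 m and z of long_valve_foot in the frame of plate_top between -0.004 and 0.004 m and angle between long_valve's own x axis and vertical below 0.06 rad and linear speed of long_valve below 0.02 m/s and contact force between the fingers and long_valve below 0.1 N), for 0.3 s.
3. the selector is at the long mark (value of joint selector between 0.78 and 1.02 rad), for 0.2 s.
At the end, for the whole second after the job is handed in: The long valve stands on its hex head on the magnet plate, within 15 mm of the ring's centre and 3.4 degrees of upright, at rest and let go, and the selector stands at the long mark (0.90 rad, within 0.12) (all of step 2 and all of step 3); the robot touches nothing.
It fails at once if the shorter valve is moved by more than 30 mm (distance of short_valve from where it was at the start of the episode above 0.03 m).
It fails at once if a bystander (rubber sleeve, tape roll, nut or dust boot) is moved by more than 30 mm (distance of any of rubber_sleeve, tape_roll, castle_nut_a, dust_boot_a from where it was at the start of the episode above 0.03 m).
It also fails if it takes over 72 s, if anything falls off the work surface, if the arm or the gripper's body presses on something with over 40 N, if the wrist force passes 120 N, or if a joint passes its speed limit or range.

### The arm

A 6-joint arm with a two-finger parallel gripper is mounted at the origin on a cart in front of the work surface, level with it; the furniture and walls round the work are solid. World frame = base frame: x ahead of the robot, y to its left, z up, the work surface at z = 0. Lengths are in m, angles in rad, forces in N, time in s.
With the tool pointing down it reaches from about 0.3 to 0.875 m from the base axis. Payload 6.4 kg.
Tool frame: the origin (TCP) lies between the finger pads; the fingertips stand 19 mm ahead of it and the grasp point (between the pads) is the TCP (ctrl.tips_ahead is the z of the fingertips in the tool frame, in m); z points along the fingers, y is the line along which they close (so a half turn about z gives the same grasp; the last joint's range is limited). The gripper opens to 85 mm and grips with 20 to 120 N. Pads are 22 mm wide; open, the fingers measure 114 mm over their backs; the gripper's body (76 mm by 85 mm) begins 54 mm behind the grasp point. The pads swing forward as they close: fully open they stand 13 mm farther back than shut.
Start: joints at [1.015, 0.181, 1.607, -0, 1.354, -0.206], TCP at [0.197, 0.54, 0.25] pointing down, gripper open.
Joint ranges: [-2.99, 2.99], [-0.89, 2.07], [0.3, 2.58], [-1.14, 4.28], [0, 2.63], [-3.12, 3.12]. Speed limits (rad/s): [2.57, 2.57, 3.01, 3.14, 3.14, 3.14].

### API

Orientations are given as a unit quaternion [w, x, y, z].
In Python, from bench import readout, vision, ctrl gives the robot as it stands.
- The arm moves only by the tool play_rows, never from a script. Its arguments are lists of equal length, an entry for each row: "xyz": the shift along the tool's x, y, z in mm, a list of three; "rot": the turn, a rotation vector about the tool's x, y, z in rad, a list of three; "grip": the opening, from 0 (shut) to 1 (fully open). In form: {"xyz": [[x, y, z], ...], "rot": [[rx, ry, rz], ...], "grip": [grip, ...]}. A call has exactly 10 rows; each row is the pose to reach, as a shift and turn from the pose commanded when the call began, along the tool's axes at that moment; what a row does not reach only later rows make up. A row lasts 1/8 s, in which the tool goes at most 62.5 mm and 10.7 degrees, less where a joint would pass 70% of its speed; a pose out of reach is approached as far as the arm can. A call with a gripper value outside its range is refused whole. The fingers move at their own pace and stop on an object; the grip force is fixed at half the most. Time passes only in rows, so rows that repeat a pose let the fingers close, or fill a call up. It gives the time, the measured TCP pose, the force, the opening and the grip force at its end, in the units of the state.
- readout.get_obs(): the state, without advancing time (a new reading comes with each control period).
- vision.camera(name): name is "scene" or "top" or "wrist"; returns a dict with "color" (420x560x3 uint8, red, green, blue), "depth" (420x560 float32, m along the optical axis (not along the pixel's ray), 0 where there is no reading), "camera_matrix" (3x3 intrinsics, pixels), "extrinsics" (4x4, takes a point from camera to world coordinates); the wrist camera has in their place "hand_eye" (4x4, takes a point from camera to tool coordinates, whose origin is the TCP and whose axes are the flange's). Camera axes: x right, y down, z forward; pixel columns grow to the right and rows downward; lengths in m; the calibration is good to about 2 mm. A picture is of the moment at which its call begins: read the wrist's pose just before it.
- ctrl.hand_in(): hands the job in; it is judged then, once.
The state is a dict: "time_s": time; "q": joint angles; "dq": joint speeds; "joint_efforts": joint torques, N m; "eef_pos": TCP position; "eef_rot": TCP orientation; "wrist_force": force on the tool from outside, world axes, zero at the start; "torque": the same for the moment, N m; "opening": opening from 0.0 (shut) to 1.0 (fully open); "grasp_force": force on a finger pad.
Only numpy, scipy, OpenCV 4.12 (cv2) and the standard library are available. Lean on these libraries where they do the work, as an engineer would, in place of code of your own. Each camera call takes 0.05 s, during which the arm holds its last target. There are 200 camera calls.

## Working session

There is one attempt and no reset: what is moved stays moved. The work goes in short steps, Python scripts to look and compute and a tool call to move; the robot and the scene stay as the last step left them, time stands still between calls to the robot, and variables do not carry over. Pictures are saved under pics/ and viewed, at most 10 in all, crops included, and the job is handed in when it is done.

Besides the shell and the picture viewer there is one more tool, called after "Emit:" as a command line: name --argument value ..., lists and objects as JSON in quotes. play_rows: Moves the arm, as the interface text tells. Its arguments: {"type":"object","properties":{"xyz":{"type":"array","items":{"type":"array","items":{"type":"number"}}},"rot":{"type":"array","items":{"type":"array","items":{"type":"number"}}},"grip":{"type":"array","items":{"type":"number"}}},"required":["xyz","rot","grip"]}

```bash
mkdir -p pics && ls && cat > h.py <<'E'
import numpy as np, cv2
from scipy.spatial.transform import Rotation as R
from bench import readout, vision, ctrl
def T():
    o=readout.get_obs(); M=np.eye(4); w,x,y,z=o["eef_rot"]
    M[:3,:3]=R.from_quat([x,y,z,w]).as_matrix(); M[:3,3]=o["eef_pos"]; return M
def cam(n):
    t=T(); c=vision.camera(n)
    E=c["extrinsics"] if "extrinsics" in c else t@c["hand_eye"]
    c["E"]=np.array(E); return c
def cloud(c):
    d=c["depth"]; K=c["camera_matrix"]; v,u=np.indices(d.shape)
    P=np.stack([(u-K[0,2])/K[0,0]*d,(v-K[1,2])/K[1,1]*d,d],-1)
    W=P@c["E"][:3,:3].T+c["E"][:3,3]; W[d==0]=np.nan; return W
def ray(c,u,v,z):
    K=c["camera_matrix"]; r=c["E"][:3,:3]@[(u-K[0,2])/K[0,0],(v-K[1,2])/K[1,1],1]; o=c["E"][:3,3]
    return o+r*(z-o[2])/r[2]
def save(n,im): cv2.imwrite("pics/"+n,im[...,::-1])
E
python3 - <<'E'
from h import *
o=readout.get_obs();print(o);print(T())
for n in("top","scene","wrist"):
    c=cam(n);save(n+"0.png",c["color"]);np.savez(n+"0.npz",color=c["color"],W=cloud(c),E=c["E"],camera_matrix=c["camera_matrix"])
    print(n,c["E"].round(3).tolist(),c["camera_matrix"].tolist())
a=cv2.imread("pics/top0.png");b=cv2.imread("pics/scene0.png")
cv2.imwrite("pics/s0.png",b)
E
```

```text
pics
{'time_s': 0.0, 'q': array([ 1.01469154e+00,  1.81526178e-01,  1.60797758e+00, -4.49381043e-05,
        1.35383630e+00, -2.06278159e-01]), 'dq': array([-0.00036704,  0.00184996,  0.00070631,  0.00040434, -0.00239689,
       -0.00012992]), 'joint_efforts': array([ 6.36841451e-04, -4.44876587e+01, -3.51335263e+01, -3.31929205e-04,
        9.04248096e-03,  1.69521502e-05]), 'eef_pos': array([0.19677782, 0.53973004, 0.2494072 ]), 'eef_rot': array([-3.04676938e-04,  1.74017926e-01,  9.84742097e-01, -8.19150674e-04]), 'wrist_force': array([ 0.32572722,  0.24916684, -0.79622274]), 'torque': array([0.04358089, 0.07998161, 0.00788947]), 'grasp_force': 0.0, 'opening': 0.9985668197992409}
[[-9.39435337e-01  3.42725056e-01 -8.85150217e-04  1.96777822e-01]
 [ 3.42726054e-01  9.39434181e-01 -1.50726581e-03  5.39730040e-01]
 [ 3.14962611e-04 -1.71934280e-03 -9.99998472e-01  2.49407202e-01]
 [ 0.00000000e+00  0.00000000e+00  0.00000000e+00  1.00000000e+00]]
top [[-0.027, -0.997, 0.075, 0.405], [-1.0, 0.028, 0.014, 0.055], [-0.016, -0.075, -0.997, 1.09], [0.0, 0.0, 0.0, 1.0]] [[387.15265298315154, 0.0, 283.5251987933485], [0.0, 387.15265298315154, 210.21272269098728], [0.0, 0.0, 1.0]]
scene [[0.585, -0.556, 0.59, -0.086], [-0.811, -0.397, 0.429, -0.335], [-0.005, -0.73, -0.684, 0.765], [0.0, 0.0, 0.0, 1.0]] [[390.10711179497827, 0.0, 269.300023460629], [0.0, 390.10711179497827, 207.27539404138713], [0.0, 0.0, 1.0]]
wrist [[0.343, 0.897, 0.279, 0.125], [0.939, -0.327, -0.103, 0.566], [-0.001, 0.297, -0.955, 0.373], [0.0, 0.0, 0.0, 1.0]] [[372.793404227946, 0.0, 285.269866487385], [0.0, 372.793404227946, 207.05660112951222], [0.0, 0.0, 1.0]]
```

View pics/top0.png

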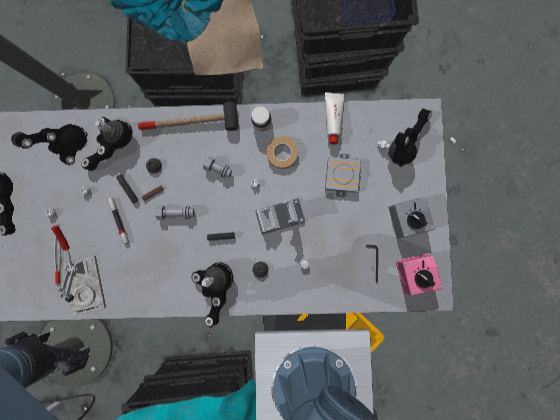

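View pics/scene0.png

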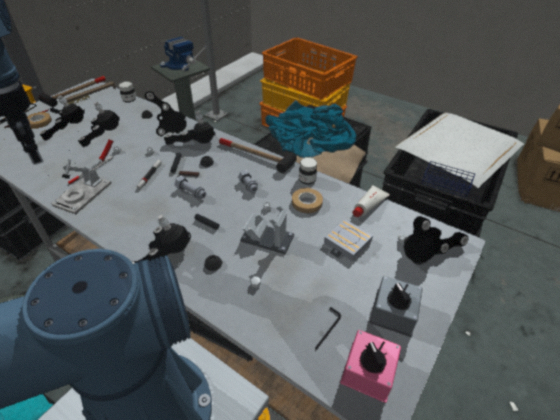

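The top view shows the valve candidates at (177,212), longer, and (217,166), shorter. The rest is at (280,215) and the plate at (344,174). The grey selector is at (412,217), with its pink look-alike at (420,275). I'll check these in a closer crop.

```bash
python3 - <<'E'
from h import *
d=np.load("top0.npz");im=d["color"];W=d["W"]
save("crop1.png",cv2.resize(im[130:270,150:450],None,fx=2.66,fy=2.66,interpolation=cv2.INTER_CUBIC))
def st(n,u0,u1,v0,v1,z0,z1):
    P=W[v0:v1,u0:u1].reshape(-1,3);P=P[(P[:,2]>z0)&(P[:,2]<z1)]
    if len(P)<5: print(n,len(P));return
    r=cv2.minAreaRect((P[:,:2]*1000).astype(np.float32)); c=P[:,:2].mean(0);w,v=np.linalg.eigh(np.cov(P[:,:2].T))
    print(n,len(P),"mean",c.round(4),"zmax",P[:,2].max().round(3),"rect",np.round(r[0],1),np.round(r[1],1),round(r[2],1),"maj",np.degrees(np.arctan2(v[1,1],v[0,1])).round(1))
st("long",152,202,198,226,.012,.06)
st("short",200,240,150,182,.012,.06)
st("rest",250,310,192,240,.03,.13)
st("restall",250,310,192,240,.006,.13)
st("plate",320,366,150,202,.018,.035)
st("box",385,436,190,240,.05,.065)
st("knob",385,436,190,240,.075,.12)
print("table",np.nanmedian(W[240:250,320:360,2]))
E
```

```text
long 384 mean [0.4876 0.3743] zmax 0.04 rect [488.4 371.2] [101.9  36.6] 89.3 maj 88.7
short 311 mean [0.6096 0.2529] zmax 0.04 rect [609.  250.4] [76.3 40.6] 62.3 maj 63.5
rest 570 mean [0.4671 0.0929] zmax 0.11 rect [468.9  87.4] [61.8 99.4] 15.1 maj 104.2
restall 1121 mean [0.4692 0.0801] zmax 0.11 rect [496.1  87.1] [122.8 125.8] 14.4 maj 104.7
plate 1051 mean [ 0.5808 -0.0972] zmax 0.031 rect [581.2 -97.6] [90.  90.3] 82.5 maj -173.4
box 868 mean [ 0.456 -0.274] zmax 0.065 rect [ 454.7 -277.2] [89.8 86.4] 13.7 maj 170.7
knob 105 mean [ 0.4468 -0.2772] zmax 0.095 rect [ 447.1 -278.7] [43.8 12.5] 52.1 maj 50.7
table -1.6929010928645738e-06
```

View pics/crop1.png

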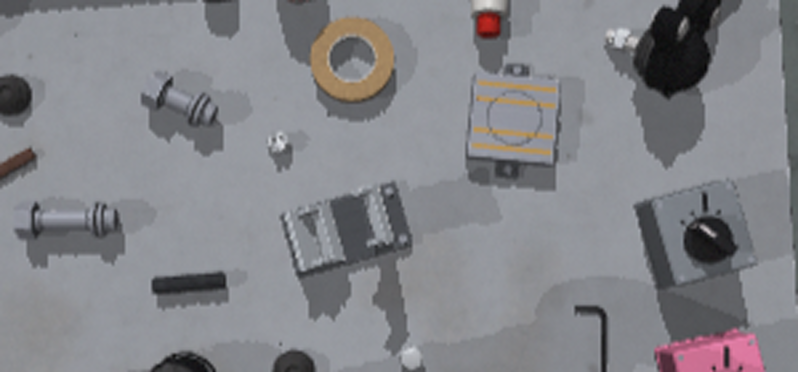

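The crop confirms the choice. The long valve is at crop (68,218), with its hex at the left end and its nose at the right (-y). The short valve is at (180,100). The grey selector is at (705,235), its pointer up and to the left. Next I'll get the rest's slope direction.

```bash
python3 - <<'E'
from h import *
for n,win in(("top",(250,310,192,240)),("scene",(236,300,198,258))):
    W=np.load(n+"0.npz")["W"]
    u0,u1,v0,v1=win
    P=W[v0:v1,u0:u1].reshape(-1,3);P=P[(P[:,2]>.004)&(P[:,2]<.13)]
    P=P[(abs(P[:,0]-.475)<.08)&(abs(P[:,1]-.083)<.09)]
    # base footprint
    r=cv2.minAreaRect((P[:,:2]*1000).astype(np.float32));print(n,len(P),r)
    a=np.radians(104.5);ax=np.array([np.cos(a),np.sin(a)]);ay=np.array([-ax[1],ax[0]])
    c=np.array([.475,.083]);s=(P[:,:2]-c)@ax;t=(P[:,:2]-c)@ay
    for lo in np.arange(-.08,.08,.008):
        m=(s>=lo)&(s<lo+.008)
        if m.sum()>3: print(round(lo,3),m.sum(),"z",np.percentile(P[m,2],[5,25,50,75,95]).round(3),"t",t[m].min().round(3),t[m].max().round(3))
E
```

```text
top 1178 ((472.7427673339844, 85.93599700927734), (157.35549926757812, 132.13002014160156), 88.46410369873047)
-0.072 4 z [0.004 0.004 0.005 0.006 0.007] t -0.042 0.021
-0.064 75 z [0.006 0.009 0.01  0.012 0.014] t -0.049 0.067
-0.056 75 z [0.006 0.009 0.01  0.012 0.014] t -0.03 0.087
-0.048 55 z [0.005 0.011 0.089 0.092 0.094] t -0.041 0.084
-0.04 81 z [0.009 0.092 0.094 0.096 0.099] t -0.025 0.073
-0.032 90 z [0.006 0.011 0.088 0.093 0.105] t -0.038 0.076
-0.024 79 z [0.007 0.009 0.011 0.013 0.103] t -0.026 0.067
-0.016 75 z [0.006 0.009 0.01  0.011 0.013] t -0.06 0.04
-0.008 73 z [0.007 0.009 0.01  0.011 0.013] t -0.042 0.04
-0.0 73 z [0.007 0.009 0.01  0.011 0.013] t -0.058 0.039
0.008 79 z [0.008 0.031 0.034 0.037 0.04 ] t -0.043 0.068
0.016 76 z [0.009 0.038 0.04  0.042 0.044] t -0.055 0.044
0.024 72 z [0.01  0.031 0.034 0.037 0.055] t -0.051 0.04
0.032 77 z [0.009 0.033 0.035 0.039 0.052] t -0.03 0.058
0.04 79 z [0.008 0.041 0.044 0.046 0.048] t -0.056 0.053
0.048 70 z [0.01  0.047 0.048 0.05  0.052] t -0.049 0.04
0.056 39 z [0.006 0.009 0.01  0.012 0.014] t -0.083 0.039
scene
[... 393 characters left out ...]
 0.04
-0.032 74 z [0.009 0.011 0.091 0.1   0.107] t -0.023 0.041
-0.024 57 z [0.008 0.01  0.011 0.013 0.1  ] t -0.023 0.04
-0.016 59 z [0.009 0.01  0.011 0.012 0.013] t -0.032 0.053
-0.008 67 z [0.007 0.009 0.011 0.012 0.013] t -0.032 0.039
-0.0 112 z [0.009 0.011 0.013 0.026 0.035] t -0.03 0.04
0.008 105 z [0.009 0.028 0.037 0.04  0.042] t -0.029 0.072
0.016 87 z [0.008 0.027 0.039 0.043 0.049] t -0.026 0.038
0.024 93 z [0.009 0.031 0.035 0.045 0.054] t -0.026 0.04
0.032 89 z [0.008 0.032 0.037 0.042 0.047] t -0.092 0.058
0.04 104 z [0.008 0.036 0.044 0.047 0.05 ] t -0.093 0.039
0.048 51 z [0.008 0.012 0.038 0.049 0.05 ] t -0.024 0.039
0.056 8 z [0.008 0.01  0.011 0.012 0.012] t 0.016 0.038
```

```bash
cat >> h.py <<'E'
def delta(p,zax,yax):
    """mm shift / rotvec from current (measured) pose to target with tool z, tool y given"""
    t=T(); z=np.array(zax,float); z/=np.linalg.norm(z); y=np.array(yax,float); y-=z*(y@z); y/=np.linalg.norm(y)
    Rt=np.stack([np.cross(y,z),y,z],1); d=t[:3,:3].T@(np.array(p)-t[:3,3])*1000
    rv=R.from_matrix(t[:3,:3].T@Rt).as_rotvec()
    print("xyz",d.round(1),"rot",rv.round(3)); return d,rv
E
python3 - <<'E'
from h import *
a=np.radians(104.5);ax=np.array([np.cos(a),np.sin(a)]);ay=np.array([-ax[1],ax[0]]);c=np.array([.475,.083])
for n in("top","scene"):
    W=np.load(n+"0.npz")["W"].reshape(-1,3)
    s=(W[:,:2]-c)@ax;t=(W[:,:2]-c)@ay;z=W[:,2]
    m=(z>.007)&(z<.12)&(abs(s)<.08)&(abs(t)<.06)
    r=cv2.minAreaRect((W[m][:,:2]*1000).astype(np.float32));print(n,r, "t",np.percentile(t[m],[1,99]))
    tc=np.percentile(t[m],[1,99]).mean()
    hi=m&(abs(t-tc)<.015)&(s>-.06)&(s<-.02)&(z>.06);print("hi s+z",np.percentile((s+z)[hi],[10,30,50,70,90]).round(4),hi.sum())
    lo=m&(abs(t-tc)<.015)&(s>.005)&(s<.025)&(z>.02);print("lo s+z",np.percentile((s+z)[lo],[10,30,50,70,90]).round(4),lo.sum())
    le=m&(abs(t-tc)<.015)&(s>.028)&(s<.045)&(z>.02);print("ledge z-s",np.percentile((z-s)[le],[10,30,50,70,90]).round(4),le.sum())
delta((.488,.374,.12),(0,0,-1),(1,-.02,0))
E
```

```text
top ((470.570556640625, 80.41123962402344), (69.89979553222656, 125.62532043457031), 14.721922874450684) t [-0.02885556  0.03908927]
hi s+z [0.0493 0.0554 0.0594 0.061  0.0629] 81
lo s+z [0.0424 0.0497 0.0569 0.0598 0.0624] 70
ledge z-s [-0.0029 -0.0015  0.0002  0.0013  0.0028] 71
scene ((471.8216857910156, 78.20504760742188), (72.78253936767578, 125.62847137451172), 14.754890441894531) t [-0.02799682  0.0389469 ]
hi s+z [0.0207 0.0379 0.0486 0.0561 0.0595] 90
lo s+z [0.0329 0.0428 0.0484 0.0564 0.0597] 77
ledge z-s [-0.0004  0.0015  0.0025  0.0032  0.0047] 60
xyz [-330.4  -55.8  129.6] rot [-1.000e-03  1.000e-03  1.241e+00]
```

Emit:
play_rows --xyz '[[-40, -6, 15], [-90, -14, 35], [-140, -22, 55], [-190, -30, 75], [-240, -40, 95], [-290, -48, 110], [-330, -56, 120], [-330, -56, 120], [-330, -56, 120], [-330, -56, 120]]' --rot '[[0, 0, 0.16], [0, 0, 0.33], [0, 0, 0.5], [0, 0, 0.67], [0, 0, 0.84], [0, 0, 1.0], [0, 0, 1.15], [0, 0, 1.24], [0, 0, 1.24], [0, 0, 1.24]]' --grip '[1, 1, 1, 1, 1, 1, 1, 1, 1, 1]'

```text
time_s: 1.4
eef_pos: [0.4874, 0.3748, 0.1303]
eef_rot: [-0.0, 0.713, 0.701, -0.0]
wrist_force: [0.3, 0.5, -0.1]
opening: 0.996
grasp_force: 0.0
```

```bash
python3 - <<'E'
from h import *
c=cam("wrist");W=cloud(c);save("w1.png",c["color"])
P=W.reshape(-1,3);m=(P[:,2]>.008)&(P[:,2]<.06)&(abs(P[:,0]-.488)<.035)&(abs(P[:,1]-.374)<.09);P=P[m]
r=cv2.minAreaRect((P[:,:2]*1000).astype(np.float32));print(len(P),r)
for y in np.arange(.31,.44,.006):
    k=(P[:,1]>=y)&(P[:,1]<y+.006)
    if k.sum()>5: print(round(y,3),P[k,0].min().round(4),P[k,0].max().round(4),P[k,2].max().round(4))
E
```

```text
6525 ((489.4786071777344, 370.6483459472656), (102.2547378540039, 40.59943771362305), 87.96204376220703)
0.316 0.4771 0.5003 0.0298
0.322 0.4771 0.5003 0.0305
0.328 0.4712 0.5064 0.0362
0.334 0.4712 0.5064 0.0369
0.34 0.4715 0.5066 0.0363
0.346 0.4785 0.5004 0.03
0.352 0.4786 0.5004 0.0306
0.358 0.4788 0.5003 0.0297
0.364 0.479 0.5003 0.03
0.37 0.4791 0.5003 0.0296
0.376 0.4793 0.5003 0.0303
0.382 0.4795 0.5011 0.0296
0.388 0.4796 0.501 0.0298
0.394 0.4798 0.501 0.0304
0.4 0.4704 0.5106 0.037
0.406 0.4705 0.5105 0.0376
0.412 0.4707 0.5113 0.0377
0.418 0.471 0.5111 0.0376
```

View pics/w1.png

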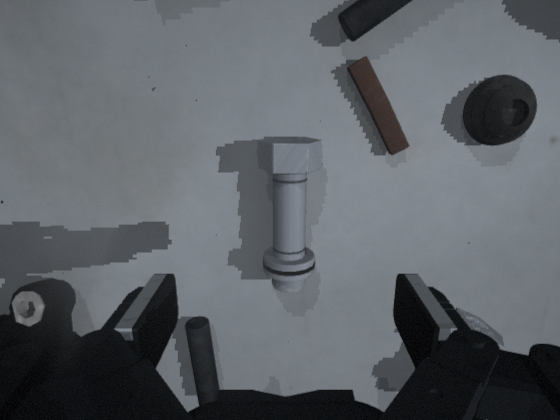

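The wrist view shows the long valve at (290,210), hex end at the top (290,155) and nose at the bottom (288,280), as expected. I'll go down and grip the waist.

Emit:
play_rows --xyz '[[-1, 2, 40], [-1, 2, 80], [-1, 2, 100], [-1, 2, 108], [-1, 2, 108], [-1, 2, 108], [-1, 2, 108], [-1, 2, 108], [-1, 2, 108], [-1, 2, 108]]' --rot '[[0, 0, 0], [0, 0, 0], [0, 0, 0], [0, 0, 0], [0, 0, 0], [0, 0, 0], [0, 0, 0], [0, 0, 0], [0, 0, 0], [0, 0, 0]]' --grip '[1, 1, 1, 1, 1, 0, 0, 0, 0, 0]'

```text
time_s: 2.7
eef_pos: [0.4902, 0.3736, 0.023]
eef_rot: [0.0, 0.714, 0.7, 0.0]
wrist_force: [-0.3, -0.3, 6.7]
opening: 0.232
grasp_force: 58.8
```

```bash
cat >> h.py <<'E'
seat=np.array([.4682,.0895,.077]); rx=np.array([.2538,-.9673,0]); ry=np.array([.9673,.2538,0])
up=np.array([0,0,1.]); sl=(rx+up)*.70711; nn=(up-rx)*.70711
E
python3 - <<'E'
from h import *
print(T().round(3).tolist())
delta(seat+.075*nn+.01*sl,-nn,ry)
E
```

```text
[[0.019, 1.0, 0.001, 0.49], [1.0, -0.019, 0.0, 0.374], [0.0, 0.001, -1.0, 0.023], [0.0, 0.0, 0.0, 1.0]]
xyz [-240.2  -29.1 -114.2] rot [-0.107 -0.781 -0.261]
```

Emit:
play_rows --xyz '[[0, 0, -50], [0, 0, -100], [-40, -5, -140], [-90, -10, -140], [-140, -16, -135], [-190, -23, -125], [-240, -29, -114], [-240, -29, -114], [-240, -29, -114], [-240, -29, -114]]' --rot '[[0, 0, 0], [-0.01, -0.08, -0.03], [-0.03, -0.25, -0.08], [-0.05, -0.41, -0.14], [-0.08, -0.57, -0.19], [-0.1, -0.73, -0.245], [-0.107, -0.781, -0.261], [-0.107, -0.781, -0.261], [-0.107, -0.781, -0.261], [-0.107, -0.781, -0.261]]' --grip '[0, 0, 0, 0, 0, 0, 0, 0, 0, 0]'

```text
time_s: 3.95
eef_pos: [0.4571, 0.1349, 0.1367]
eef_rot: [0.303, 0.565, 0.731, -0.233]
wrist_force: [1.2, 0.3, -3.0]
opening: 0.234
grasp_force: 59.7
```

```bash
python3 - <<'E'
from h import *
o=readout.get_obs();print(o["q"].round(2),o["wrist_force"])
delta(seat+.075*nn+.01*sl,-nn,ry)
c=cam("wrist");W=cloud(c);save("w2.png",c["color"])
P=W.reshape(-1,3)-seat
s=P@sl;n=P@nn;t=P@ry
m=(abs(t)<.06)&(abs(s)<.1)&(n<.02)&(P[:,2]>-.072)
hi=m&(abs(t)<.015)&(s>.03)&(s<.06)&(n>-.04);print("hi n",np.percentile(n[hi],[5,25,50,75,95]).round(4),hi.sum())
lo=m&(abs(t)<.015)&(s<-.034)&(s>-.044)&(n>-.04);print("lo n",np.percentile(n[lo],[5,25,50,75,95]).round(4),lo.sum())
le=m&(abs(t)<.015)&(s<-.042)&(n>-.014)&(n<.006);print("ledge s",np.percentile(s[le],[5,25,50,75,95]).round(4),le.sum())
for a,b in((.03,.06),(-.045,-.03)):
  k=m&(s>a)&(s<b)&(n>-.016); print("cheek t",np.histogram(t[k],np.arange(-.04,.041,.004)))
E
```

```text
[ 0.48  0.35  1.86 -0.81  1.27  0.61] [ 1.17516829  0.27070009 -2.96067401]
xyz [-0.8 -0.8  0.3] rot [ 0.    -0.    -0.001]Traceback (most recent call last):
  File "<stdin>", line 8, in <module>
    return _quantile_unchecked(
        a, q, axis, out, overwrite_input, method, keepdims, weights)
    return _ureduce(a,
                    func=_quantile_ureduce_func,
    ...<5 lines>...
                    overwrite_input=overwrite_input,
                    method=method)
    r = func(a, **kwargs)
    result = _quantile(arr,
                       quantiles=q,
    ...<2 lines>...
                       out=out,
                       weights=wgt)
    slices_having_nans = np.isnan(arr[-1, ...])
                                  ~~~^^^^^^^^^
IndexError: index -1 is out of bounds for axis 0 with size 0
```

View pics/w2.png

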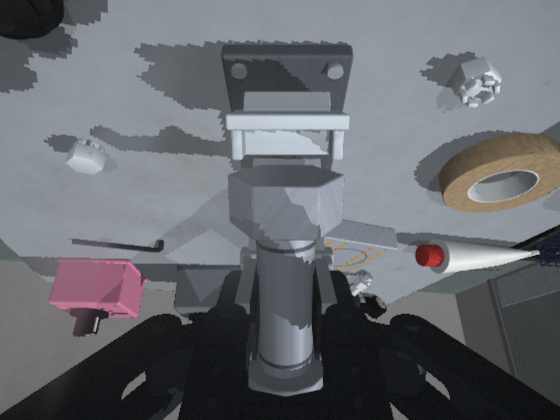

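The valve hangs in front at (285,200), with the rest's ledge at (288,120) and its base behind at (288,60). Laterally it looks aligned. I'll measure the ledge and base from this view.

```bash
python3 - <<'E'
from h import *
c=cam("wrist");W=cloud(c)
def rep(n,u0,u1,v0,v1):
    P=W[v0:v1,u0:u1].reshape(-1,3)-seat;s,nr,t=P@sl,P@nn,P@ry
    f=lambda a:np.percentile(a,[3,50,97]).round(4)
    print(n,"s",f(s),"n",f(nr),"t",f(t),"rx",f(P@rx),"z",f(P[:,2]+seat[2]))
rep("ledge top bar",235,345,117,127)
rep("ledge face",255,325,132,148)
rep("row bar",215,362,122,123); rep("cheekL",233,242,140,155); rep("cheekR",334,343,140,155)
rep("base edge",225,350,48,60)
# lateral extents of ledge bar and of valve hex
r=W[122,200:380]-seat;k=(r@nn>-.005)&(r@nn<.03)&(abs(r@sl+.05)<.02);print("bar t",(r@ry)[k].min(),(r@ry)[k].max())
for v in (65,75,85):
    r=W[v,200:380]-seat;k=(abs(r[:,2]+seat[2]-.01)<.004);print("base t",(r@ry)[k].min(),(r@ry)[k].max())
P=W.reshape(-1,3)-seat;n,s,t=P@nn,P@sl,P@ry
k=(abs(t)<.03)&(n>.055)&(n<.1)&(s<-.015)&(s>-.06);print("hex t",np.percentile(t[k],[1,99]),"s",np.percentile(s[k],[.5,99]),k.sum())
k=(abs(t)<.03)&(n>.065)&(n<.1)&(s<.0)&(s>-.016);print("waist t",np.percentile(t[k],[1,99]))
E
```

```text
ledge top bar s [nan nan nan] n [nan nan nan] t [nan nan nan] rx [nan nan nan] z [nan nan nan]
ledge face s [nan nan nan] n [nan nan nan] t [nan nan nan] rx [nan nan nan] z [nan nan nan]
row bar s [-0.0525 -0.0524 -0.0468] n [-0.0636  0.0092  0.0105] t [-0.0445  0.0021  0.0495] rx [-0.0446 -0.0436  0.0118] z [-0.0011  0.0465  0.0473]
cheekL s [nan nan nan] n [nan nan nan] t [nan nan nan] rx [nan nan nan] z [nan nan nan]
cheekR s [-0.0423 -0.0386 -0.0349] n [-0.0019 -0.0008  0.0005] t [0.0266 0.0288 0.0311] rx [-0.0298 -0.0267 -0.024 ] z [0.0461 0.0492 0.0519]
base edge s [nan nan nan] n [nan nan nan] t [nan nan nan] rx [nan nan nan] z [nan nan nan]
bar t -0.02864267634638414 0.032631190111886185
base t -0.032649264154544375 0.03617064362805947
base t -0.03248546956602549 0.03601653756446959
base t -0.0324749835963518 0.03605680188471826
hex t [-0.01880732  0.02044199] s [-0.03950212 -0.01548525] 8199
waist t [-0.02057153  0.02214707]
```

```bash
python3 - <<'E'
from h import *
c=cam("wrist");W=cloud(c);P=W[100:160,240:340].reshape(-1,3)-seat
s,n=P@sl,P@nn
for lo in np.arange(-.018,.016,.003):
    k=(n>=lo)&(n<lo+.003)
    if k.sum()>5: print(round(lo,3),k.sum(),np.percentile(s[k],[2,50,98]).round(4))
sp=seat+.0018*ry
print(T()[:3,3].round(4)); delta(sp+.005*nn+.006*sl,-nn,ry); delta(sp+.005*nn,-nn,ry)
E
```

```text
-0.018 420 [-0.057  -0.0414 -0.0322]
-0.015 25 [-0.046  -0.0379 -0.033 ]
-0.012 41 [-0.0465 -0.0413 -0.0327]
-0.009 117 [-0.0565 -0.0564 -0.0333]
-0.006 52 [-0.0566 -0.043  -0.0332]
-0.003 302 [-0.0475 -0.0397 -0.0323]
-0.0 81 [-0.0565 -0.0564 -0.0344]
0.003 32 [-0.0565 -0.0565 -0.0565]
0.006 590 [-0.0563 -0.0529 -0.049 ]
0.009 1005 [-0.0559 -0.0525 -0.0491]
[0.4568 0.1347 0.1367]
xyz [ 3.2  1.3 70.2] rot [-0. -0. -0.]
xyz [ 9.2  1.3 70.2] rot [-0. -0. -0.]
```

Emit:
play_rows --xyz '[[2, 1.3, 20], [3, 1.3, 40], [3, 1.3, 55], [3, 1.3, 63], [3, 1.3, 67], [3, 1.3, 69.5], [5, 1.3, 69.5], [7.5, 1.3, 69.5], [9.5, 1.3, 69.5], [9.5, 1.3, 69.5]]' --rot '[[0, 0, 0], [0, 0, 0], [0, 0, 0], [0, 0, 0], [0, 0, 0], [0, 0, 0], [0, 0, 0], [0, 0, 0], [0, 0, 0], [0, 0, 0]]' --grip '[0, 0, 0, 0, 0, 0, 0, 0, 0, 0]'

```text
time_s: 5.35
eef_pos: [0.4684, 0.0934, 0.0806]
eef_rot: [0.303, 0.564, 0.731, -0.234]
wrist_force: [0.8, -1.2, -2.0]
opening: 0.232
grasp_force: 59.9
```

```bash
python3 - <<'E'
from h import *
o=readout.get_obs();F=o["wrist_force"];print(o["wrist_force"],"s,n,t force",F@sl,F@nn,F@ry); P=T()[:3,3]-seat;print(P@sl,P@nn,P@ry)
E
```

```text
[ 0.76142282 -1.20586358 -1.99300079] s,n,t force -0.44782679076047394 -2.370714789114701 0.43047611635283817
-3.602635726448252e-05 0.005179683405791064 0.0011309005623218276
```

Emit:
play_rows --xyz '[[0.3, 0, 0.5], [0.5, 0, 1.0], [0.5, 0, 1.0], [0.5, 0, 1.0], [0.5, 0, 1.0], [0.5, 0, 1.0], [0.5, 0, 1.0], [0.5, 0, 1.0], [0.5, 0, -20], [0.5, 0, -50]]' --rot '[[0, 0, 0], [0, 0, 0], [0, 0, 0], [0, 0, 0], [0, 0, 0], [0, 0, 0], [0, 0, 0], [0, 0, 0], [0, 0, 0], [0, 0, 0]]' --grip '[0, 0, 0, 1, 1, 1, 1, 1, 1, 1]'

```text
time_s: 6.6
eef_pos: [0.4586, 0.1276, 0.1153]
eef_rot: [0.302, 0.564, 0.731, -0.235]
wrist_force: [0.3, 0.0, 0.6]
opening: 1.002
grasp_force: 0.0
```

```bash
python3 - <<'E'
from h import *
c=cam("wrist");W=cloud(c);save("w3.png",c["color"])
P=W.reshape(-1,3)-seat;s,n,t=P@sl,P@nn,P@ry
k=(abs(s)<.025)&(abs(t)<.03)&(n>.002)
for a in np.arange(-.05,.06,.006):
    k=(s>a)&(s<a+.006)&(abs(t)<.025)&(n>.0)&(n<.03)
    if k.sum()>5: print(a.round(3),"t",np.percentile(t[k],[2,98]).round(4),"nmax",np.percentile(n[k],98).round(4))
delta(seat+.0018*ry+.005*up+up*.14,-up,ry)
E
```

```text
-0.05 t [-0.0217  0.021 ] nmax 0.0182
-0.044 t [-0.0182  0.0202] nmax 0.0184
-0.038 t [-0.0185  0.0204] nmax 0.0184
-0.032 t [-0.017   0.0193] nmax 0.0181
-0.026 t [-0.0093  0.0115] nmax 0.0112
-0.02 t [-0.0094  0.0114] nmax 0.0111
-0.014 t [-0.0092  0.0115] nmax 0.0113
-0.008 t [-0.0091  0.0115] nmax 0.0111
-0.002 t [-0.0091  0.0117] nmax 0.011
0.004 t [-0.0092  0.0114] nmax 0.0111
0.01 t [-0.0093  0.0114] nmax 0.011
0.016 t [-0.0094  0.0115] nmax 0.0109
0.022 t [-0.0095  0.0116] nmax 0.0109
0.028 t [-0.0153  0.0174] nmax 0.0174
0.034 t [-0.0154  0.0181] nmax 0.0178
0.04 t [-0.0133  0.016 ] nmax 0.0171
0.046 t [-0.0092  0.0114] nmax 0.0118
0.052 t [-0.0083  0.0099] nmax 0.0112
xyz [-102.9   -0.4  -43.9] rot [ 0.002  0.785 -0.001]
```

View pics/w3.png

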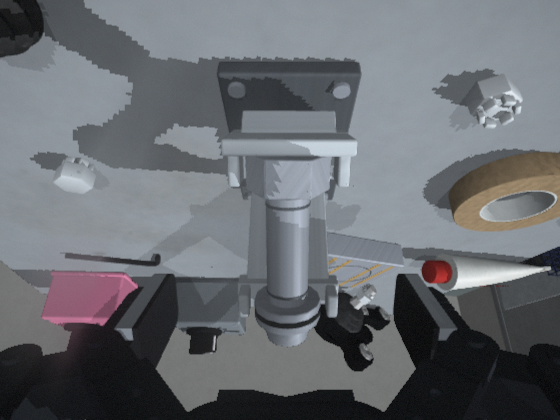

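The valve is parked cleanly: hex against the ledge at (288,150), nose up the slope at (288,330). Next I'll regrasp from above, steeper.

```bash
cat >> h.py <<'E'
mid=seat+.0011*ry
g=np.radians(10); zg=np.sin(g)*rx-np.cos(g)*up
E
python3 - <<'E'
from h import *
d1,_=delta(mid-.095*zg,zg,ry); d2,_=delta(mid,zg,ry)
E
```

```text
xyz [-54.8  -1.3 -19.2] rot [ 0.002  0.61  -0.001]
xyz [-0.4 -1.5 58.6] rot [ 0.002  0.61  -0.001]
```

Emit:
play_rows --xyz '[[-15, 0, -25], [-35, -1, -25], [-50, -1.4, -22], [-54.8, -1.4, -19], [-54.8, -1.4, -19], [-40, -1.4, 3], [-22, -1.4, 27], [-8, -1.4, 47], [-0.4, -1.4, 58.5], [-0.4, -1.4, 58.5]]' --rot '[[0, 0.12, 0], [0, 0.28, 0], [0, 0.44, 0], [0, 0.58, 0], [0, 0.61, 0], [0, 0.61, 0], [0, 0.61, 0], [0, 0.61, 0], [0, 0.61, 0], [0, 0.61, 0]]' --grip '[1, 1, 1, 1, 1, 1, 1, 1, 1, 1]'

```text
time_s: 7.9
eef_pos: [0.4673, 0.0874, 0.0732]
eef_rot: [0.068, 0.608, 0.789, -0.055]
wrist_force: [0.2, 0.1, 0.2]
opening: 0.996
grasp_force: 0.0
```

```bash
python3 - <<'E'
from h import *
o=readout.get_obs();print(o["q"].round(2),o["time_s"]);delta(mid,zg,ry)
E
```

```text
[ 0.05  0.22  1.98 -0.22  0.92 -0.08] 7.9
xyz [ 1.1  2.5 -4.1] rot [-0.004  0.001  0.   ]
```

Emit:
play_rows --xyz '[[1, 2.5, -4], [1, 2.5, -4], [1, 2.5, -4], [1, 2.5, -4], [1, 2.5, -4], [1, 2.5, -4], [1, 2.5, -4], [1, 2.5, -4], [1, 2.5, -4], [1, 2.5, -4]]' --rot '[[0, 0, 0], [0, 0, 0], [0, 0, 0], [0, 0, 0], [0, 0, 0], [0, 0, 0], [0, 0, 0], [0, 0, 0], [0, 0, 0], [0, 0, 0]]' --grip '[1, 1, 1, 0, 0, 0, 0, 0, 0, 0]'

```text
time_s: 9.15
eef_pos: [0.4702, 0.0894, 0.0782]
eef_rot: [0.069, 0.609, 0.789, -0.054]
wrist_force: [-2.8, -0.4, 5.6]
opening: 0.241
grasp_force: 58.5
```

```bash
python3 - <<'E'
from h import *
o=readout.get_obs();print(o["wrist_force"],o["opening"],o["grasp_force"]);t=T()
v=mid-t[:3,3];print("mid in tool",(t[:3,:3].T@v*1000).round(1),"axis in tool",(t[:3,:3].T@sl).round(4))
# stand pose: valve axis up. tool heading 5deg
ax=t[:3,:3].T@sl; a=np.arctan2(-ax[2],-ax[0]) 
al=np.arccos(ax[2]);print("angle z-axis",np.degrees(al))
el=al-np.pi/2   # z dot up = cos al
h=np.radians(5);H=np.array([np.cos(h),np.sin(h),0]);Y=np.array([-np.sin(h),np.cos(h),0])
z=np.sin(al)*H+np.cos(al)*up
print(z)
# sign of y: keep continuity
y=-np.cross(H,up)
for yy in(y,-y):
    x=np.cross(yy,z);print("axis.x check",x@up,ax[0])
plate=np.array([.581,-.0975,.025])
import sys
y=[yy for yy in (y,-y) if np.sign(np.cross(yy,z)@up)==np.sign(ax[0])][0]
delta(t[:3,3]+sl*0+nn*.03+up*.12,t[:3,2],t[:3,1])
M=np.stack([np.cross(y,z),y,z],1); off=M@(t[:3,:3].T@v)
delta(plate+up*(.048+.08)-off,z,y)
E
```

```text
[-2.80235276 -0.35487856  5.63823709] 0.24083256245922963 58.461424112319946
mid in tool [ 0.8 -0.8  1.1] axis in tool [-8.200e-01 -6.000e-04 -5.724e-01]
angle z-axis 124.91471407081221
[ 0.81688455  0.07146814 -0.57235648]
axis.x check -0.8200049166311888 -0.8200357779886783
axis.x check 0.8200049166311888 -0.8200357779886783
xyz [  -3.8   -0.2 -142.7] rot [-0. -0. -0.]
xyz [-218.1   59.5  -38.6] rot [-0.773 -0.651 -1.207]
```

Emit:
play_rows --xyz '[[-4, 0, -24], [-10, 0, -60], [-16, 0, -95], [-21, 0, -122], [-21, 0, -122], [-21, 0, -122], [-21, 0, -122], [-21, 0, -122], [-21, 0, -122], [-21, 0, -122]]' --rot '[[0, 0, 0], [0, 0, 0], [0, 0, 0], [0, 0, 0], [0, 0, 0], [0, 0, 0], [0, 0, 0], [0, 0, 0], [0, 0, 0], [0, 0, 0]]' --grip '[0, 0, 0, 0, 0, 0, 0, 0, 0, 0]'

```text
time_s: 10.4
eef_pos: [0.4703, 0.0901, 0.2017]
eef_rot: [0.069, 0.609, 0.789, -0.054]
wrist_force: [-1.3, 0.8, -3.1]
opening: 0.236
grasp_force: 59.2
```

```bash
cat >> h.py <<'E'
plate=np.array([.581,-.0975,.025])
al=np.radians(124.9);H=np.array([np.cos(np.radians(5)),np.sin(np.radians(5)),0]);zs=np.sin(al)*H+np.cos(al)*up;ys=np.cross(up,H)
E
python3 - <<'E'
from h import *
print(T()[:3,3]); delta(plate+up*(.048+.08),zs,ys)
# closer plate measure from wrist if visible
c=cam("wrist");W=cloud(c);P=W.reshape(-1,3)
k=(abs(P[:,2]-.025)<.005)&(np.hypot(P[:,0]-.581,P[:,1]+.0975)<.075)
print(k.sum(), cv2.minAreaRect((P[k][:,:2]*1000).astype(np.float32)) if k.sum()>50 else 0)
k=(np.linalg.norm(P-T()[:3,3],axis=1)<.06);Q=P[k];u,s,v=np.linalg.svd(Q-Q.mean(0),full_matrices=False);print(k.sum(),v[0])
E
```

```text
[0.47029937 0.09013163 0.20174988]
xyz [-197.8   59.7   84.6] rot [-0.773 -0.651 -1.207]
252 ((592.7625122070312, -99.3770523071289), (93.53302764892578, 35.649444580078125), 74.83448028564453)
38868 [ 0.09673651 -0.2725688   0.95726083]
```

Emit:
play_rows --xyz '[[-20, 6, 3], [-42, 12, 8], [-64, 19, 16], [-88, 26, 25], [-112, 33, 36], [-136, 41, 49], [-160, 48, 62], [-180, 54, 74], [-198, 60, 85], [-198, 60, 85]]' --rot '[[-0.08, -0.07, -0.13], [-0.165, -0.14, -0.26], [-0.25, -0.21, -0.39], [-0.335, -0.282, -0.523], [-0.42, -0.354, -0.656], [-0.505, -0.425, -0.789], [-0.59, -0.497, -0.921], [-0.675, -0.569, -1.054], [-0.76, -0.64, -1.187], [-0.773, -0.651, -1.207]]' --grip '[0, 0, 0, 0, 0, 0, 0, 0, 0, 0]'

```text
time_s: 11.7
eef_pos: [0.564, -0.0578, 0.1545]
eef_rot: [0.35, 0.133, 0.927, 0.032]
wrist_force: [-0.3, 0.5, -3.2]
opening: 0.236
grasp_force: 59.2
```

```bash
python3 - <<'E'
from h import *
o=readout.get_obs();print(o["q"].round(2),o["eef_pos"]); delta(plate+up*(.048+.08),zs,ys)
def axis(n):
    c=cam(n);W=cloud(c);P=W.reshape(-1,3);p=T()[:3,3]
    k=(np.hypot(P[:,0]-p[0],P[:,1]-p[1])<.03)&(P[:,2]>p[2]-.06)&(P[:,2]<p[2]+.07)
    Q=P[k];
    for lo in np.arange(p[2]-.055,p[2]+.062,.008):
        m=(Q[:,2]>=lo)&(Q[:,2]<lo+.008)
        if m.sum()>8: print(n,round(lo-p[2],3),m.sum(),np.percentile(Q[m,0]-p[0],[2,98]).round(4),np.percentile(Q[m,1]-p[1],[2,98]).round(4))
    return c
c=axis("wrist");save("w4.png",c["color"]);axis("scene")
E
```

```text
[-0.45 -0.04  2.23  0.79  0.37 -2.4 ] [ 0.56404247 -0.05784467  0.15453855]
xyz [-21.9 -34.6  13.7] rot [-0.132 -0.23  -0.325]
wrist -0.055 38 [-0.0226 -0.0147] [-0.0089 -0.0023]
wrist -0.047 618 [-0.0293 -0.0145] [-0.0095  0.0132]
wrist -0.039 1596 [-0.0284 -0.0045] [-0.0103  0.0283]
wrist -0.031 2530 [-0.0264 -0.0011] [-0.0036  0.0263]
wrist -0.023 1391 [-0.0165 -0.001 ] [-0.0151  0.0167]
wrist -0.015 1948 [-0.0144  0.0054] [-0.0184  0.0224]
wrist -0.007 2390 [-0.0194  0.0025] [-0.0181  0.0251]
wrist 0.001 2521 [-0.0271 -0.0022] [-0.0104  0.0255]
wrist 0.009 2283 [-0.0238 -0.0005] [-0.0103  0.0202]
wrist 0.017 2034 [-0.0189  0.0039] [-0.013   0.0143]
wrist 0.025 1326 [-0.0167  0.0088] [-0.0142  0.0122]
scene -0.047 24 [-0.0274 -0.0117] [-0.0117  0.0201]
scene -0.039 53 [-0.0281  0.0065] [-0.0132  0.0241]
scene -0.031 79 [-0.026  -0.0012] [-0.0095  0.0225]
scene -0.023 31 [-0.0171 -0.0037] [-0.0079  0.0129]
scene -0.015 12 [-0.0139 -0.0051] [-0.0148  0.008 ]
scene 0.025 15 [-0.0141  0.0093] [-0.0258 -0.0155]
scene 0.033 39 [-0.0091  0.0201] [-0.0252 -0.0105]
scene 0.041 39 [-0.0078  0.0195] [-0.0209 -0.0042]
scene 0.049 51 [0.0001 0.0214] [-0.0216 -0.0011]
```

View pics/w4.png

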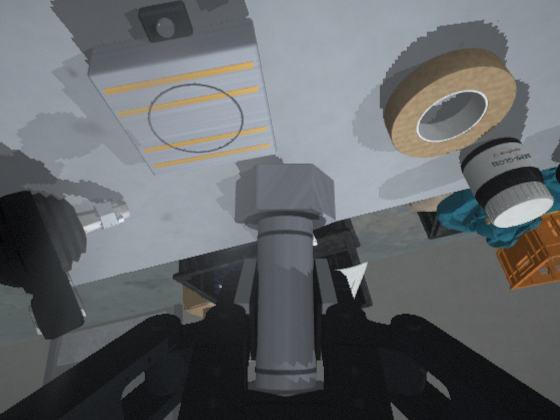

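The wrist view shows the valve held at (285,270) with the hex at (285,190), and the plate with its ring at (195,118). The arm is stalling near a wrist singularity. I'll fit a small kinematic model and choose a better heading.

```bash
cat > k.py <<'E'
from h import *
from scipy.optimize import least_squares
o=readout.get_obs()
Q=[[1.01469,.18153,1.60798,0,1.35384,-.20628],[.48,.35,1.86,-.81,1.27,.61],[.05,.22,1.98,-.22,.92,-.08],list(o["q"])]
Pm=[[.19678,.53973,.24941],[.4571,.1349,.1367],[.4673,.0874,.0732],list(o["eef_pos"])]
q4=[[-.0003,.17402,.98474,-.0008],[.303,.565,.731,-.233],[.068,.608,.789,-.055],list(o["eef_rot"])]
Rm=[R.from_quat([a[1],a[2],a[3],a[0]]) for a in q4]
Rf=lambda q:R.from_euler('ZYZYZ',[q[0],q[1]+q[2],q[3],q[4],q[5]])
C=(Rf(Q[0]).inv()*Rm[0])
def fk(q,p):
    z=R.from_euler('Z',q[0]); f=R.from_euler('ZYZY',[q[0],q[1]+q[2],q[3],q[4]])
    return z.apply([p[0],0,p[1]])+R.from_euler('ZY',q[:2]).apply([0,0,p[2]])+R.from_euler('ZY',[q[0],q[1]+q[2]]).apply([p[3],0,p[4]])+f.apply([p[5],0,p[6]])
s=least_squares(lambda p:np.concatenate([fk(q,p)-m for q,m in zip(Q,Pm)]+[.003*(p-[.05,.3,.4,0,.35,.05,.2])]),[.05,.3,.4,0,.35,.05,.2]); p=s.x
lo=np.array([-2.99,-.89,.3,-1.14,0,-3.12]);hi=np.array([2.99,2.07,2.58,4.28,2.63,3.12])
def ik(pos,Rt,q0):
    f=lambda q:np.concatenate([(fk(q,p)-pos)*10,(Rt.inv()*Rf(q)*C).as_rotvec()])
    r=least_squares(f,np.clip(q0,lo+.01,hi-.01),bounds=(lo,hi));return r.x,r.cost
def stand(h,el,pos):
    H=np.array([np.cos(h),np.sin(h),0]);z=np.cos(el)*H-np.sin(el)*up;y=np.cross(up,H);return R.from_matrix(np.stack([np.cross(y,z),y,z],1))
E
python3 - <<'E'
from k import *
print(p.round(3)); print([np.degrees((a.inv()*Rf(q)*C).magnitude()).round(2) for a,q in zip(Rm,Q)],[(np.linalg.norm(fk(q,p)-m)*1000).round(1) for q,m in zip(Q,Pm)])
print("axis now",(T()[:3,:3]@[-.82,0,-.572]).round(3))
for hd in(-30,-10,5,20,30,40,50,60):
    for hz in(.153,.073):
        Rt=stand(np.radians(hd),np.radians(34.9),0)
        for q0 in (Q[3],Q[2],[-.1,.2,1.98,0,.5,-1.5]):
            x,c=ik(np.array([.581,-.0975,hz]),Rt,q0)
            if c<1e-5: print(hd,hz,x.round(2));break
E
```

```text
Traceback (most recent call last):
  File "k.py", line 9, in <module>
    C=(Rf(Q[0]).inv()*Rm[0])
       ~~^^^^^^
  File "k.py", line 8, in <lambda>
    Rf=lambda q:R.from_euler('ZYZYZ',[q[0],q[1]+q[2],q[3],q[4],q[5]])
                ~~~~~~~~~~~~^^^^^^^^^^^^^^^^^^^^^^^^^^^^^^^^^^^^^^^^^
  File "scipy/spatial/transform/_rotation.pyx", line 1413, in scipy.spatial.transform._rotation.Rotation.from_euler
ValueError: Expected axis specification to be a non-empty string of upto 3 characters, got ZYZYZ
```

```bash
sed -i "s/^Rf=.*/Eu=R.from_euler\nRf=lambda q:Eu('ZYZ',[q[0],q[1]+q[2],q[3]])*Eu('YZ',[q[4],q[5]])/; s/f=R.from_euler('ZYZY',\(.*\)\]);\?$/f=Eu('ZYZ',[q[0],q[1]+q[2],q[3]])*Eu('Y',q[4])/" k.py && cat > st.py <<'E'
from k import *
print(p.round(3)); print([np.degrees((a.inv()*Rf(q)*C).magnitude()).round(2) for a,q in zip(Rm,Q)],[(np.linalg.norm(fk(q,p)-m)*1000).round(1) for q,m in zip(Q,Pm)])
print("axis now",(T()[:3,:3]@[-.82,0,-.572]).round(3))
for hd in(-30,-10,5,20,30,40,50,60):
    for hz in(.153,.073):
        Rt=stand(np.radians(hd),np.radians(34.9),0)
        for q0 in (Q[3],Q[2],[-.1,.2,1.98,0,.5,-1.5]):
            x,c=ik(np.array([.581,-.0975,hz]),Rt,q0)
            if c<1e-5: print(hd,hz,x.round(2));break
E
python3 st.py
```

```text
[0.239 0.364 0.192 0.089 0.448 0.129 0.118]
[np.float64(0.0), np.float64(0.3), np.float64(0.27), np.float64(0.0)] [np.float64(117.8), np.float64(43.1), np.float64(104.6), np.float64(101.9)]
axis now [ 0.214 -0.201  0.956]
-10 0.153 [-0.42 -0.27  2.42  1.35  0.2  -3.06]
-10 0.073 [-0.18 -0.05  2.16  0.05  0.06 -1.63]
```

```bash
sed -i "s/z.apply(\[p\[0\],0,p\[1\]\])/z.apply([p[0],p[7],p[1]])/; s/\[.05,.3,.4,0,.35,.05,.2\]/[.05,.3,.4,0,.35,.05,.2,.1]/g" k.py && python3 st.py
```

```text
[-0.004  0.305  0.448  0.084  0.516 -0.     0.302  0.117]
[np.float64(0.0), np.float64(0.3), np.float64(0.27), np.float64(0.0)] [np.float64(0.5), np.float64(0.7), np.float64(1.3), np.float64(0.4)]
axis now [ 0.214 -0.201  0.956]
```

```bash
cat > st.py <<'E'
from k import *
rng=np.random.default_rng(0)
for el in (35,60,80):
  for hd in range(-180,180,20):
    out=[]
    for hz in(.153,.073):
        Rt=stand(np.radians(hd),np.radians(el),0);best=None
        for i in range(14):
            q0=Q[3] if i==0 else lo+(hi-lo)*rng.random(6)
            x,c=ik(np.array([.581,-.0975,hz]),Rt,q0)
            if c<1e-6: best=x;break
        out.append(best.round(2).tolist() if best is not None else None)
    if any(out): print(el,hd,out)
E
time timeout 500 python3 st.py
```

```text
35 -180 [[-0.26, 0.95, 0.93, -0.26, 2.19, 1.27], [-0.26, 1.05, 0.93, -0.24, 2.1, 1.3]]
35 -160 [[-0.16, 0.91, 1.01, -0.47, 2.07, 1.02], [-0.16, 1.01, 1.01, -0.45, 1.98, 1.07]]
35 -140 [[-0.07, 0.82, 1.16, -0.64, 1.89, 0.83], [-0.07, 0.93, 1.15, -0.63, 1.8, 0.9]]
35 -120 [[-0.0, 0.71, 1.35, -0.79, 1.66, 0.7], [-0.0, 0.83, 1.34, -0.79, 1.58, 0.77]]
35 -100 [[0.05, 0.58, 1.56, -0.94, 1.41, 0.59], [0.05, 0.71, 1.56, -0.96, 1.34, 0.7]]
35 -80 [[0.05, 0.44, 1.79, -1.12, 1.13, 0.52], None]
35 -40 [None, [-0.14, 0.37, 2.17, 4.17, 0.53, 0.95]]
35 -20 [[-0.38, 0.06, 2.3, 3.0, 0.18, 1.69], [-0.38, 0.31, 2.29, 3.08, 0.42, 1.61]]
35 0 [[-0.63, 0.06, 2.3, 1.71, 0.51, 2.59], [-0.63, 0.31, 2.29, 2.08, 0.58, 2.15]]
35 20 [[-0.78, 0.15, 2.19, 1.35, 0.86, 2.59], [-0.78, 0.37, 2.18, 1.53, 0.84, 2.32]]
35 40 [[-0.83, 0.29, 2.01, 1.11, 1.15, 2.52], [-0.83, 0.47, 2.0, 1.19, 1.08, 2.35]]
35 60 [[-0.81, 0.44, 1.8, 0.92, 1.4, 2.44], [-0.81, 0.59, 1.79, 0.95, 1.31, 2.33]]
35 80 [[-0.75, 0.58, 1.57, 0.76, 1.63, 2.35], [-0.75, 0.71, 1.57, 0.76, 1.54, 2.26]]
35 100 [[-0.67, 0.71, 1.36, 0.6, 1.84, 2.23], [-0.67, 0
[... 2709 characters left out ...]
, -2.03]]
80 20 [[-0.43, 0.23, 1.77, 0.14, 1.02, -2.42], [-0.43, 0.35, 1.81, 0.16, 0.87, -2.45]]
80 40 [[-0.45, 0.25, 1.74, 0.18, 1.08, -2.8], [-0.45, 0.37, 1.78, 0.2, 0.93, -2.83]]
80 60 [None, [-0.46, 0.4, 1.74, 0.21, 1.0, 3.1]]
80 80 [[-0.45, 0.32, 1.65, 0.18, 1.22, 2.8], [-0.45, 0.43, 1.69, 0.19, 1.08, 2.77]]
80 100 [[-0.44, 0.36, 1.61, 0.15, 1.28, 2.48], [-0.44, 0.46, 1.64, 0.16, 1.14, 2.45]]
80 120 [[-0.42, 0.39, 1.57, 0.11, 1.33, 2.17], [-0.42, 0.49, 1.6, 0.11, 1.19, 2.15]]
80 140 [[-0.39, 0.41, 1.54, 0.05, 1.37, 1.86], [-0.39, 0.51, 1.57, 0.06, 1.23, 1.85]]
80 160 [[-0.37, 0.42, 1.52, -0.0, 1.38, 1.56], [-0.37, 0.52, 1.56, -0.0, 1.24, 1.56]]
real	0m14.266s
user	0m14.789s
sys	0m0.120s
```

```bash
python3 - <<'E'
from k import *
delta(mid+.125*up-.0*zg,zg,ry)
for hd in(-100,-110,-120):
    for hz in(.2,.153,.073):
        x,c=ik(np.array([.581,-.0975,hz]),stand(np.radians(hd),np.radians(34.9),0),[0,.8,1.35,-.8,1.6,.7]);print(hd,hz,x.round(2),c<1e-6)
E
```

```text
xyz [  77.9  128.9 -103.7] rot [0.587 0.393 0.925]
-100 0.2 [ 0.05  0.52  1.55 -0.94  1.45  0.53] True
-100 0.153 [ 0.05  0.59  1.56 -0.95  1.41  0.6 ] True
-100 0.073 [ 0.05  0.72  1.56 -0.97  1.34  0.7 ] True
-110 0.2 [ 0.03  0.59  1.44 -0.87  1.59  0.59] True
-110 0.153 [ 0.03  0.65  1.45 -0.87  1.54  0.64] True
-110 0.073 [ 0.03  0.77  1.45 -0.87  1.46  0.73] True
-120 0.2 [-0.    0.65  1.34 -0.8   1.71  0.65] True
-120 0.153 [-0.    0.71  1.35 -0.79  1.66  0.7 ] True
-120 0.073 [-0.    0.83  1.34 -0.79  1.59  0.78] True
```

Emit:
play_rows --xyz '[[2, 2, -25], [8, 12, -50], [18, 28, -70], [30, 48, -85], [44, 70, -95], [57, 92, -101], [69, 112, -104], [78, 129, -104], [78, 129, -104], [78, 129, -104]]' --rot '[[0.03, 0.02, 0.05], [0.1, 0.07, 0.16], [0.18, 0.12, 0.28], [0.26, 0.17, 0.41], [0.34, 0.23, 0.54], [0.42, 0.28, 0.67], [0.5, 0.34, 0.8], [0.587, 0.393, 0.925], [0.587, 0.393, 0.925], [0.587, 0.393, 0.925]]' --grip '[0, 0, 0, 0, 0, 0, 0, 0, 0, 0]'

```text
time_s: 13.05
eef_pos: [0.47, 0.0912, 0.2033]
eef_rot: [0.071, 0.609, 0.788, -0.053]
wrist_force: [0.0, -0.3, -3.0]
opening: 0.239
grasp_force: 59.6
```

```bash
python3 - <<'E'
from k import *
o=readout.get_obs();print(o["q"].round(2),o["eef_pos"])
delta(mid+.125*up-.0*zg,zg,ry)
Rt=stand(np.radians(-110),np.radians(34.9),0).as_matrix()
delta((.581,-.0975,.165),Rt[:,2],Rt[:,1])
E
```

```text
[ 0.05  0.02  1.9  -0.19  1.2  -0.14] [0.47001396 0.0911984  0.20332467]
xyz [-0.9 -1.1  1.5] rot [ 0.002  0.003 -0.002]
xyz [-200.5   59.7   75. ] rot [ 0.336 -0.761  0.521]
```

Emit:
play_rows --xyz '[[-20, 6, 2], [-45, 13, 8], [-72, 21, 17], [-100, 30, 28], [-128, 38, 41], [-156, 46, 55], [-180, 54, 66], [-200, 60, 75], [-200, 60, 75], [-200, 60, 75]]' --rot '[[0.034, -0.076, 0.052], [0.075, -0.17, 0.117], [0.12, -0.274, 0.188], [0.168, -0.38, 0.26], [0.215, -0.487, 0.333], [0.262, -0.594, 0.406], [0.302, -0.685, 0.469], [0.336, -0.761, 0.521], [0.336, -0.761, 0.521], [0.336, -0.761, 0.521]]' --grip '[0, 0, 0, 0, 0, 0, 0, 0, 0, 0]'

```text
time_s: 14.3
eef_pos: [0.5803, -0.0963, 0.1639]
eef_rot: [0.265, 0.726, 0.51, -0.378]
wrist_force: [0.4, -0.1, -3.1]
opening: 0.242
grasp_force: 59.5
```

```bash
cat > ax.py <<'E'
from k import *
o=readout.get_obs();print(o["q"].round(2),o["eef_pos"],o["wrist_force"])
Rt=stand(np.radians(-110),np.radians(34.9),0).as_matrix()
delta((.581,-.0975,.165),Rt[:,2],Rt[:,1])
t=T();c=cam("wrist");W=cloud(c);P=(W.reshape(-1,3)-t[:3,3]);hd=np.array([np.cos(np.radians(-110)),np.sin(np.radians(-110)),0]);l=np.cross(up,hd)
a,b,z=P@hd,P@l,P[:,2]
for lo_ in np.arange(-.056,.06,.007):
    m=(z>=lo_)&(z<lo_+.007)&(abs(b)<.026)&(abs(a)<.03)
    if m.sum()>20: print(lo_.round(3),m.sum(),"lat",np.percentile(b[m],[1,99]).round(4),b[m].min().round(4),b[m].max().round(4),"near",a[m].min().round(4))
save("w5.png",c["color"])
E
python3 ax.py
```

```text
[ 0.03  0.64  1.45 -0.87  1.55  0.62] [ 0.58027588 -0.09634056  0.16391142] [ 0.36004523 -0.05261425 -3.06392743]
xyz [-1.4  1.1  0.1] rot [ 0.002 -0.002  0.003]
-0.056 156 lat [-0.0193  0.0193] -0.0207 0.0199 near -0.0182
-0.049 1665 lat [-0.02    0.0196] -0.0207 0.0203 near -0.0192
-0.042 1752 lat [-0.0201  0.0197] -0.0207 0.0203 near -0.0191
-0.035 2238 lat [-0.0193  0.0189] -0.0203 0.0202 near -0.0197
-0.028 1000 lat [-0.0107  0.0104] -0.0113 0.011 near -0.0117
-0.021 1272 lat [-0.016   0.0163] -0.0167 0.0171 near -0.0116
-0.014 1979 lat [-0.0228  0.023 ] -0.0236 0.0239 near -0.0114
-0.007 2489 lat [-0.0232  0.0234] -0.0238 0.0239 near -0.0203
-0.0 2884 lat [-0.0233  0.0234] -0.026 0.0259 near -0.03
0.007 1844 lat [-0.0257  0.0257] -0.026 0.026 near -0.03
0.014 1663 lat [-0.0121  0.0122] -0.0123 0.0125 near -0.0235
0.021 1683 lat [-0.012   0.0128] -0.0136 0.0143 near -0.0249
0.028 182 lat [-0.0134  0.0125] -0.0139 0.0135 near -0.0173
```

View pics/w5.png

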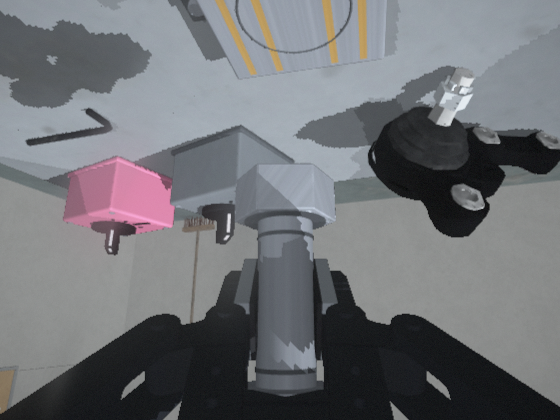

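The wrist view shows the valve upright in the gripper (hex at (285,195), waist at (287,290)), with the plate ring at (295,10). Now I'll lower it.

Emit:
play_rows --xyz '[[12, 0.5, 9], [28, 1, 20], [44, 1, 31], [56, 1, 39], [63, 1, 44], [67, 1, 47], [69, 1, 48], [70, 1, 49], [70, 1, 49], [70, 1, 49]]' --rot '[[0, 0, 0], [0, 0, 0], [0, 0, 0], [0, 0, 0], [0, 0, 0], [0, 0, 0], [0, 0, 0], [0, 0, 0], [0, 0, 0], [0, 0, 0]]' --grip '[0, 0, 0, 0, 0, 0, 0, 0, 0, 0]'

```text
time_s: 15.6
eef_pos: [0.5813, -0.0968, 0.0786]
eef_rot: [0.265, 0.726, 0.51, -0.379]
wrist_force: [0.1, -0.6, -3.4]
opening: 0.238
grasp_force: 59.6
```

```bash
python3 - <<'E'
from h import *
o=readout.get_obs();print(o["eef_pos"],o["wrist_force"])
t=T();print("axis",(t[:3,:3]@[-.82,-.0006,-.5724]).round(4))
for n in("scene","wrist","top"):
    c=cam(n);P=cloud(c).reshape(-1,3)
    k=(abs(P[:,2]-.025)<.006)&(np.hypot(P[:,0]-.581,P[:,1]+.0975)<.075)
    print(n,k.sum(),cv2.minAreaRect((P[k][:,:2]*1000).astype(np.float32)),np.median(P[k,2]))
    k=(P[:,2]>.030)&(P[:,2]<.05)&(np.hypot(P[:,0]-t[0,3],P[:,1]-t[1,3])<.03)
    if k.sum()>20: print("hex",k.sum(),np.percentile(P[k],[1,99],axis=0).round(4),P[k,2].min())
E
```

```text
[ 0.5813206  -0.09684187  0.07864441] [ 0.07688098 -0.57532372 -3.40705125]
axis [ 8.0e-04 -1.1e-03  1.0e+00]
scene 706 ((582.8607177734375, -99.79351043701172), (91.33405303955078, 92.65181732177734), 82.15666961669922) 0.025588445923996783
hex 129 [[ 0.5608 -0.1173  0.0317]
 [ 0.5962 -0.0795  0.0496]] 0.031203766230775254
wrist 21051 ((583.6002807617188, -97.7867431640625), (91.13063049316406, 89.78057098388672), 82.53020477294922) 0.024467140489781353
hex 5490 [[ 0.5629 -0.1046  0.0302]
 [ 0.5999 -0.077   0.0496]] 0.030001078250526274
top 513 ((581.226806640625, -97.48259735107422), (90.63978576660156, 90.00607299804688), 82.85049438476562) 0.02522337299737587
```

Emit:
play_rows --xyz '[[1.2, 1, 0.9], [2.0, 1, 1.4], [2.5, 1, 1.7], [2.9, 1, 2.0], [3.3, 1, 2.3], [3.3, 1, 2.3], [3.3, 1, 2.3], [3.3, 1, 2.3], [3.3, 1, 2.3], [3.3, 1, 2.3]]' --rot '[[0, 0, 0], [0, 0, 0], [0, 0, 0], [0, 0, 0], [0, 0, 0], [0, 0, 0], [0, 0, 0], [0, 0, 0], [0, 0, 0], [0, 0, 0]]' --grip '[0, 0, 0, 0, 0, 0, 0, 0, 0, 0]'

```text
time_s: 17.0
eef_pos: [0.582, -0.0972, 0.0746]
eef_rot: [0.265, 0.726, 0.51, -0.379]
wrist_force: [-3.0, 0.9, 4.1]
opening: 0.234
grasp_force: 60.0
```

It has touched down. I'll release and back off along the tool axis.

Emit:
play_rows --xyz '[[0, 0, 0], [0, 0, 0], [0, 0, 0], [0, 0, 0], [0, 0, -5], [0, 0, -25], [0, 0, -60], [0, 0, -100], [0, 0, -130], [0, 0, -130]]' --rot '[[0, 0, 0], [0, 0, 0], [0, 0, 0], [0, 0, 0], [0, 0, 0], [0, 0, 0], [0, 0, 0], [0, 0, 0], [0, 0, 0], [0, 0, 0]]' --grip '[1, 1, 1, 1, 1, 1, 1, 1, 1, 1]'

```text
time_s: 18.25
eef_pos: [0.6204, 0.0057, 0.1513]
eef_rot: [0.266, 0.726, 0.511, -0.376]
wrist_force: [0.4, -0.7, 0.0]
opening: 1.001
grasp_force: 0.0
```

```bash
python3 - <<'E'
from k import *
c=cam("wrist");save("w6.png",c["color"]);W=cloud(c);P=W.reshape(-1,3)
for lo_ in np.arange(.025,.135,.012):
    k=(np.hypot(P[:,0]-.582,P[:,1]+.0975)<.03)&(P[:,2]>lo_)&(P[:,2]<lo_+.012)
    if k.sum()>10: print(lo_.round(3),k.sum(),np.percentile(P[k][:,:2],[1,99],axis=0).round(4).tolist())
# selector
S=np.load("top0.npz");Wt=S["W"].reshape(-1,3)
for nm,Q_ in(("top",Wt),("wrist",P),("scene",cloud(cam("scene")).reshape(-1,3))):
    near=np.hypot(Q_[:,0]-.455,Q_[:,1]+.276)<.075
    b=near&(abs(Q_[:,2]-.06)<.006);kb=near&(Q_[:,2]>.078)&(Q_[:,2]<.1)
    for m in(b,kb):
        if m.sum()>30: print(nm,m.sum(),cv2.minAreaRect((Q_[m][:,:2]*1000).astype(np.float32)),np.median(Q_[m,2]).round(4))
for yaw in(13.7,):
  for hd in np.radians([0,-15,-30,15,30,51,90,-90,180]):
    y=np.array([-np.sin(hd),np.cos(hd),0]);z=-up;Rt=R.from_matrix(np.stack([np.cross(y,z),y,z],1))
    for q0 in([-.8,.3,1.8,0,1,0],[-.8,.3,1.8,0,1,-2]):
        x,cc=ik(np.array([.447,-.278,.13]),Rt,q0)
        if cc<1e-6: print("tool x",np.degrees(np.arctan2(np.cross(y,z)[1],np.cross(y,z)[0])).round(),x.round(2));break
E
```

```text
0.025 1013 [[0.5547, -0.1126], [0.6104, -0.0707]]
0.037 1020 [[0.5637, -0.1091], [0.6003, -0.0775]]
0.049 464 [[0.5722, -0.0987], [0.5926, -0.0859]]
0.061 481 [[0.5726, -0.0983], [0.5926, -0.086]]
0.073 494 [[0.5728, -0.0979], [0.5926, -0.0858]]
0.085 517 [[0.573, -0.1002], [0.5926, -0.086]]
0.097 641 [[0.5668, -0.0994], [0.5992, -0.079]]
0.109 916 [[0.5661, -0.1046], [0.5992, -0.0792]]
0.121 400 [[0.5714, -0.1048], [0.5932, -0.0853]]
top 895 ((454.66143798828125, -277.154296875), (89.78990173339844, 86.39447021484375), 13.68651294708252) 0.0602
top 101 ((447.069580078125, -278.67364501953125), (43.74879455566406, 12.533549308776855), 52.14768981933594) 0.09
wrist 1067 ((458.12103271484375, -275.0948486328125), (88.19290924072266, 83.23069763183594), 15.311064720153809) 0.0597
wrist 195 ((449.94683837890625, -279.2259826660156), (44.27750015258789, 12.272762298583984), 50.597068786621094) 0.0858
scene 1155 ((456.4111328125, -279.4903869628906), (90.5255126953125, 86.09408569335938), 13.597203254699707) 0.0607
scene 174 ((448.7535705566406, -280.9747619628906), (45.751121520996094, 13.113870620727539), 50.41061019897461) 0.0901
tool x -180.0 [-0.78  0.22  1.83 -0.    1.1  -2.35]
tool x 165.0 [-0.78  0.22  1.83 -0.    1.1  -2.09]
tool x 150.0 [-0.78  0.22  1.83 -0.    1.1  -1.83]
tool x -165.0 [-0.78  0.22  1.83 -0.    1.1  -2.61]
tool x -150.0 [-0.78  0.22  1.83 -0.    1.1  -2.87]
tool x -129.0 [-0.78  0.22  1.83 -0.    1.1   3.04]
tool x -90.0 [-0.78  0.22  1.83 -0.    1.1   2.36]
tool x 90.0 [-0.78  0.22  1.83  0.    1.1  -0.78]
tool x -0.0 [-0.78  0.22  1.83  0.    1.1   0.79]
```

View pics/w6.png

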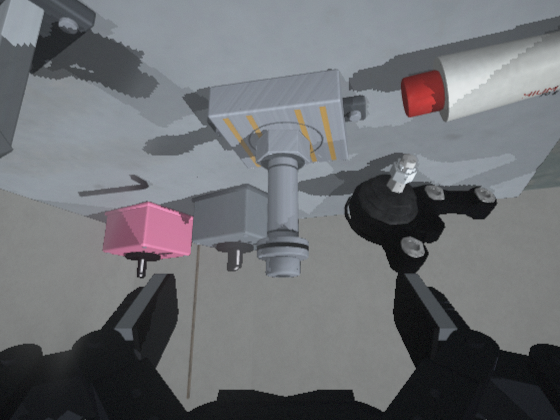

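The valve stands upright in the ring, at (285,215) in the picture, centred within about 1 mm. Next is the selector: I'll go up and over, tool down, aligned with the bar.

```bash
python3 - <<'E'
from k import *
print(readout.get_obs()["q"].round(2))
y=(np.cos(np.radians(-39)),np.sin(np.radians(-39)),0)
delta(T()[:3,3]+.13*up,T()[:3,2],T()[:3,1])
delta((.449,-.2795,.2),(0,0,-1),y)
E
```

```text
[ 0.16  0.78  1.25 -0.8   1.68  0.66]
xyz [-106.5   -0.3  -74.5] rot [0. 0. 0.]
xyz [-227.4  -63.5  236. ] rot [0.159 0.952 0.309]
```

Emit:
play_rows --xyz '[[-36, 0, -25], [-80, 0, -56], [-110, 0, -77], [-136, -9, -40], [-163, -18, -2], [-190, -28, 37], [-216, -37, 76], [-243, -46, 114], [-270, -55, 152], [-293, -63, 190]]' --rot '[[0, 0, 0], [0, 0, 0], [0, 0, 0], [0.022, 0.136, 0.044], [0.045, 0.272, 0.088], [0.068, 0.408, 0.132], [0.091, 0.544, 0.177], [0.114, 0.68, 0.221], [0.136, 0.816, 0.265], [0.159, 0.952, 0.309]]' --grip '[1, 1, 1, 1, 1, 1, 1, 1, 1, 1]'

```text
time_s: 19.6
eef_pos: [0.4478, -0.2815, 0.2802]
eef_rot: [-0.001, 0.903, 0.429, 0.002]
wrist_force: [-0.1, -0.4, -0.6]
opening: 1.0
grasp_force: 0.0
```

Emit:
play_rows --xyz '[[0, 0, 0], [0, 0, 0], [0, 0, 30], [0, 0, 60], [0, 0, 80], [0, 0, 80], [0, 0, 80], [0, 0, 80], [0, 0, 80], [0, 0, 80]]' --rot '[[0, 0, 0], [0, 0, 0], [0, 0, 0], [0, 0, 0], [0, 0, 0], [0, 0, 0], [0, 0, 0], [0, 0, 0], [0, 0, 0], [0, 0, 0]]' --grip '[0.7, 0.7, 0.7, 0.7, 0.7, 0.7, 0.7, 0.7, 0.7, 0.7]'

```text
time_s: 20.85
eef_pos: [0.4495, -0.2802, 0.2006]
eef_rot: [0.0, 0.903, 0.43, -0.0]
wrist_force: [-0.1, 0.5, -0.3]
opening: 0.703
grasp_force: 0.0
```

```bash
python3 - <<'E'
from k import *
print(readout.get_obs()["q"].round(2))
c=cam("wrist");save("w7.png",c["color"]);P=cloud(c).reshape(-1,3)
near=np.hypot(P[:,0]-.455,P[:,1]+.276)<.075
for m in(near&(abs(P[:,2]-.06)<.004),near&(P[:,2]>.084)&(P[:,2]<.096)):
    print(m.sum(),cv2.minAreaRect((P[m][:,:2]*1000).astype(np.float32)),np.median(P[m,2]).round(4))
y=(np.cos(np.radians(-39)),np.sin(np.radians(-39)),0)
delta((.449,-.2795,.084),(0,0,-1),y)
E
```

```text
[-0.78  0.13  1.77 -0.    1.24 -0.1 ]
10056 ((456.6113586425781, -279.0090637207031), (89.77828979492188, 85.7060317993164), 13.73971939086914) 0.0594
1143 ((449.0460205078125, -280.5853271484375), (44.06461715698242, 11.924327850341797), 51.47235107421875) 0.0902
xyz [  0.2  -0.8 116.5] rot [-0.     0.    -0.001]
```

View pics/w7.png

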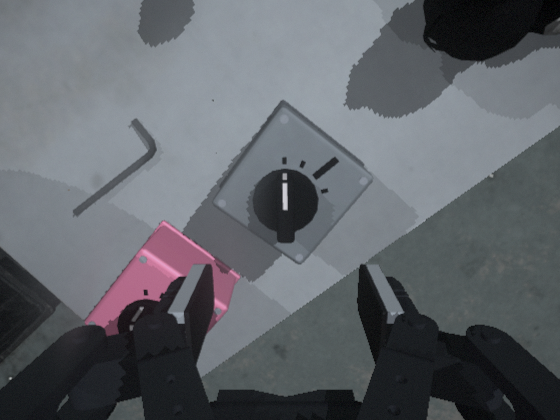

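The grey selector is directly below. The pointer is at (285,190), on the first mark, and the long mark is at (326,168), two detents clockwise. I'll go down and grip the bar.

Emit:
play_rows --xyz '[[0, 0, 40], [0, 0, 80], [0, 0, 105], [0, 0, 113], [0, 0, 115], [0, 0, 115], [0, 0, 115], [0, 0, 115], [0, 0, 115], [0, 0, 115]]' --rot '[[0, 0, 0], [0, 0, 0], [0, 0, 0], [0, 0, 0], [0, 0, 0], [0, 0, 0], [0, 0, 0], [0, 0, 0], [0, 0, 0], [0, 0, 0]]' --grip '[0.7, 0.7, 0.7, 0.7, 0.7, 0, 0, 0, 0, 0]'

```text
time_s: 22.15
eef_pos: [0.4495, -0.2801, 0.0863]
eef_rot: [-0.0, 0.903, 0.43, -0.0]
wrist_force: [-2.8, 1.2, 6.3]
opening: 0.127
grasp_force: 58.9
```

Emit:
play_rows --xyz '[[0, 0, 0], [0, 0, 0], [0, 0, 0], [0, 0, 0], [0, 0, 0], [0, 0, 0], [0, 0, 0], [0, 0, 0], [0, 0, 0], [0, 0, 0]]' --rot '[[0, 0, 0], [0, 0, 0.1], [0, 0, 0.22], [0, 0, 0.34], [0, 0, 0.46], [0, 0, 0.58], [0, 0, 0.7], [0, 0, 0.8], [0, 0, 0.88], [0, 0, 0.88]]' --grip '[0, 0, 0, 0, 0, 0, 0, 0, 0, 0]'

```text
time_s: 23.4
eef_pos: [0.4498, -0.2806, 0.0862]
eef_rot: [0.001, 1.0, 0.005, 0.0]
wrist_force: [-1.9, -0.2, 6.8]
opening: 0.126
grasp_force: 58.8
```

Emit:
play_rows --xyz '[[0, 0, 0], [0, 0, 0], [0, 0, 0], [0, 0, 0], [0, 0, 0], [0, 0, -20], [0, 0, -60], [0, 0, -110], [0, 0, -120], [0, 0, -120]]' --rot '[[0, 0, 0.88], [0, 0, 0], [0, 0, 0], [0, 0, 0], [0, 0, 0], [0, 0, 0], [0, 0, 0], [0, 0, 0], [0, 0, 0], [0, 0, 0]]' --grip '[0, 0.6, 0.6, 0.6, 0.6, 0.6, 0.6, 0.6, 0.6, 0.6]'

```text
time_s: 24.65
eef_pos: [0.4496, -0.2802, 0.2056]
eef_rot: [0.0, 1.0, 0.004, 0.0]
wrist_force: [-0.9, 1.2, 0.4]
opening: 0.598
grasp_force: 0.0
```

My last call had a stray turn in its first row. I'll check the knob angle and the valve.

```bash
python3 - <<'E'
from h import *
c=cam("wrist");P=cloud(c).reshape(-1,3)
near=np.hypot(P[:,0]-.455,P[:,1]+.276)<.075
for m in(near&(abs(P[:,2]-.06)<.004),near&(P[:,2]>.084)&(P[:,2]<.096)):
    print(m.sum(),cv2.minAreaRect((P[m][:,:2]*1000).astype(np.float32)),np.median(P[m,2]).round(4))
for n in("top","scene"):
    P=cloud(cam(n)).reshape(-1,3)
    for a,b in((.028,.042),(.1,.13)):
        k=(np.hypot(P[:,0]-.582,P[:,1]+.0975)<.035)&(P[:,2]>a)&(P[:,2]<b)
        print(n,k.sum(),np.percentile(P[k],[2,98],axis=0).round(3).tolist())
E
```

```text
9790 ((456.46099853515625, -279.02276611328125), (89.82205200195312, 85.68657684326172), 13.700810432434082) 0.0595
1087 ((449.0514831542969, -281.12969970703125), (43.831085205078125, 11.48257064819336), 0.2260802537202835) 0.0903
top 49 [[0.55, -0.119, 0.028], [0.614, -0.069, 0.042]]
top 162 [[0.563, -0.112, 0.108], [0.595, -0.079, 0.129]]
scene 77 [[0.558, -0.128, 0.028], [0.598, -0.071, 0.042]]
scene 181 [[0.564, -0.115, 0.104], [0.592, -0.083, 0.129]]
```

```bash
python3 -c "
from bench import ctrl
print(ctrl.hand_in())"
```

```text
the job is handed in; nothing more can be done
None
```

The long valve was parked on the angled rest, regrasped, and stood upright within about 1–2 mm of the ring's centre. The selector then measured about 0.91 rad, at the long mark, and I handed the job in at about 25 s; the hand-in returned no verdict.

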